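# Lock a bike pedal with the retaining bar and take off its dust cap of unknown thread hand

### The arm

A 7-joint arm with a two-finger parallel gripper is mounted at the origin on the work surface. World frame = base frame: x ahead of the robot, y to its left, z up, the work surface at z = 0. Lengths are in m, angles in rad, forces in N, time in s.
With the tool pointing down it reaches from about 0.4 to 0.925 m from the base axis. Payload 5.6 kg.
Tool frame: the origin (TCP) lies midway between the tips of the shut fingers; the grasp point (between the pads) lies 19 mm behind it (grasp_offset is the distance from the TCP to the grasp point, in m); z points along the fingers, y is the line along which they close (so a half turn about z gives the same grasp; the last joint's range is limited). The gripper opens to 85 mm and grips with 20 to 120 N. Pads are 22 mm wide; open, the fingers measure 114 mm over their backs; the gripper's body (76 mm by 85 mm) begins 54 mm behind the grasp point. The pads swing forward as they close: fully open they stand 13 mm farther back than shut.
Start: joints at [-1.178, 0.468, -0.012, 1.603, 0.006, 1.071, -0.056], TCP at [0.274, 0.589, 0.231] pointing down, gripper open.
Joint ranges: [-2.53, 2.53], [-0.31, 2.02], [-1.57, 1.55], [0.28, 2.44], [-1.29, 4.43], [0.15, 1.84], [-2.92, 2.92]. Speed limits (rad/s): [2.57, 2.57, 3.14, 3.14, 3.14, 3.14, 3.14].

### API

Orientations are given as a unit quaternion [w, x, y, z].
In Python, from bench import * gives the robot as it stands. The module is installed in compiled form; this text tells all that it offers.
- The arm moves only by the shell command python3 -m crank 'ROWS' [OPENING] [FORCE]. ROWS is JSON, a list of rows, each a list of 2 entries, a list of its own where there are three numbers: the shift along the tool's x, y, z as a fraction of full scale, then the turn about the tool's z as a fraction of full scale. In form: [[[dx, dy, dz], roll], ...]. A call has exactly 5 rows; each row shifts and turns the commanded pose from where the row before left it, along the tool's axes as they then stand; what a row does not reach is not made up. Full scale, the value 1, is 250 mm for a shift and 180 degrees for a turn. A row lasts 1/10 s, in which the tool goes at most 50 mm and 8.59 degrees, less where a joint would pass 70% of its speed; a pose out of reach is approached as far as the arm can. A call with a number of a shift or a turn outside -1 to 1 is refused whole. A call with a gripper value outside its range is refused whole. OPENING is the closure, from -1 (fully open) to 1 (shut), set as the call begins (- or left out, the last holds). The fingers move at their own pace and stop on an object; FORCE is the grip in N (left out, the last holds). Time passes only in rows, so rows that do not move let the fingers close, or fill a call up. It gives the time, the measured TCP pose, the force, the opening and the grip force at its end, in the units of the state.
- observe(): the state, without advancing time (a new reading comes with each control period).
- grab_frame(name): name is "scene" or "top" or "wrist"; returns a dict with "image" (420x560x3 uint8, red, green, blue), "fovy" (degrees; the focal length in pixels is half the picture's height over the tangent of half this angle, whatever the lens; pixels are square), "cx", "cy" (the principal point, pixels), "k1" (the pictures are not rectified: a ray, as slopes to the right and down, at radius r is drawn at 1 + k1 r^2 times it, then the intrinsics apply), "rvec" (rotation vector, rad) and "tvec" (3), from world to camera coordinates, as OpenCV has them. Camera axes: x right, y down, z forward; pixel columns grow to the right and rows downward; lengths in m; the calibration is good to about 2 mm. A picture is of the moment at which its call begins. There is no depth.
- sign_off(): hands the job in; it is judged then, once.
The state is a dict: "t": time; "q": joint angles; "qd": joint speeds; "effort": joint torques, N m; "tcp_pos": TCP position; "orientation": TCP orientation; "contact_force": force on the tool from outside, world axes, zero at the start; "wrist_torque": the same for the moment, N m; "finger_gap": finger opening in m; "finger_force": force on a finger pad.
Only numpy, scipy, OpenCV 4.12 (cv2) and the standard library are available. Lean on these libraries where they do the work, as an engineer would, in place of code of your own. Each camera call takes 0.05 s, during which the arm holds its last target. There are 200 camera calls.

### The job

The bike pedal standing between the two notched posts is due for grease: lay the steel retaining bar in the notches of both posts, its rubber buffers towards that pedal so it cannot spin, let go of the bar, then unscrew the pedal's orange dust cap. Nobody knows whether this is the left or the right pedal of the pair, so the cap may have either thread: try it one way, and if it is tight go the other way. Finish holding the cap in the gripper, lifted up well clear of the pedal, with the bar still lying in its notches, and leave the other pedal's cap and the other things on the bench where they are.

Things in the scene. Friction and masses are not known exactly. Their poses are not given: they have to be found in the camera images.
- stand: Pedal stand, fixed on the bench, place and heading vary: plywood board 125 x 355 x 24 mm with two steel axle sockets. Two black pedals stand in them, axle upright: the one to open over the origin, between two wooden posts, its twin at y = -175 mm. Left and right pedal are swapped at random and look alike. Origin: on the bench, on the axis of the pedal to open; z up, y along the line of posts.
- pedal_top (a point): Centre of the top rail of the pedal to open, 163 mm above the stand's origin. The pedal is 94 mm wide along the stand's y, 18 mm thick along x (flat faces at x = -9 and +9 mm), from 68 to 163 mm high; the round boss under the cap, 29 mm across, ends at 165 mm. The pedal spins freely on its axle (0.03 N m) until buffers stop it. The twin has the same size and heights
- notch_left (a point): Middle of the notch floor of the left post, at x = -47, y = +92, z = 145 mm of the stand. The post is 26 mm long in y. Its notch for the bar is open on top: 21 mm wide in x, cheeks straight for 6 mm above the floor, then flared, ending 16 mm above the floor (161 mm high); about 42 mm wide over all
- notch_right (a point): The same for the right post, at x = -47, y = -92, z = 145 mm of the stand
- bar: Retaining bar, loose on the bench on the robot's side of the stand: steel, 16 x 16 mm, 210 mm long along its y, about 0.36 kg. Origin: middle of its underside, z up. Grip it across its 16 mm at the middle, between the buffers. In both notches, with its x and y along the stand's x and y, its origin is at x = -47, y = 0, z = 145 mm of the stand
- cap: Orange dust cap of the pedal to open, a loose body screwed in: round, ribbed, 30 mm across, 18 mm high, 45 g, a white rib along its x across the top. Origin: centre of its underside, on the pedal axis, 166 mm above the bench when screwed in; z up, x along the stand's x at the start. Under it hides a stem with a T-foot, 17 mm long
- cap_top (a point): Centre of the cap's top. Coarse quick thread, left- or right-handed at random. The loosening way it turns at about 0.16 N m, climbs 3 mm per rad and is free to lift after 0.7 rad relative to the pedal; it turns on to 1.9 rad. The other way it is at its stop from the start. With the play of pedal and thread this takes 0.9 to 1.4 rad of wrist. Before that it cannot be pulled off
- bar_buffers (a point): Midway between the tips of the bar's two black rubber buffers, at x = 33, z = 8 mm of the bar. The buffers, 14 mm thick and 25 mm long, stick out of its +x face at y = +40 and -40 mm. With the bar laid they end 5 mm from the pedal's flat face, and the pedal can turn only about 0.2 rad either way
- other_cap: The same orange cap on the twin pedal at y = -175 mm of the stand; to be left alone. Origin: centre of its underside.
- ice_scraper: Blue ice scraper, 210 mm long and 95 mm over the blade, lying in the grey plastic tray at the left; to be left alone. Origin: underside, near its middle.
- bike_light: Chrome bike light on a rubber foot, 85 mm long, in the tray; to be left alone. Origin: underside.
- key_bowl: Grey ceramic key bowl, 100 mm across, in the tray; to be left alone. Origin: centre of its underside.
- dog_bowl: Stainless dog bowl, 150 mm across, on the bench at the right; to be left alone. Origin: centre of its underside.
- spring_clip: Red plastic spring clip, 75 mm long, in the tray; to be left alone. Origin: underside.
There are look-alikes about, which are no part of the job. There is more than one size of the bar; the job needs the middle-sized.

How it is judged:
On the way, in this order (a step that is already met when the one before it is completed fails the run):
1. the bar lies in the notches of both posts, buffers towards the pedal, and the gripper has let go of it (x of bar in the frame of stand between -0.053 and -0.041 m and y of bar in the frame of stand between -0.015 and 0.015 m and z of bar in the frame of stand between 0.141 and 0.149 m and angle between the y axis of bar and the y axis of stand, either way round below 0.06 rad and angle between bar's own z axis and vertical below 0.1 rad and x of bar_buffers in the frame of stand above -0.025 m and contact force between bar and the fingers below 0.1 N), for 0.3 s.
2. with the bar in place, the cap is turned well round on its pedal, still seated (all of step 1 and angle between the x axis of cap and the x axis of stand, either way round above 0.5 rad and z of cap in the frame of stand below 0.18 m), for 0.1 s.
At the end, for the whole second after the job is handed in: The gripper holds the cap still, its underside over 205 mm above the bench (40 mm above its seat); the bar lies level in both notches, let go, buffers towards the pedal (within 6 mm across, 15 mm along, 4 mm in height, 0.06 rad) (all of step 1 and height (world z) of cap above 0.205 m and contact force between cap and the fingers above 1 N and contact force between cap and stand below 0.1 N and linear speed of cap below 0.03 m/s); the arm keeps its last pose, push and grip.
It fails at once if the other pedal's cap is disturbed (moved more than 12 mm) (distance of other_cap from where it was at the start of the episode above 0.012 m).
It fails at once if something in the tray, or the dog bowl, is disturbed (moved more than 30 mm) (distance of any of ice_scraper, bike_light, key_bowl, dog_bowl, spring_clip from where it was at the start of the episode above 0.03 m).
It also fails if it takes over 72 s, if anything falls off the work surface, if the arm or the gripper's body presses on something with over 40 N, if the wrist force passes 120 N, or if a joint passes its speed limit or range.

## Working session

There is one attempt and no reset: what is moved stays moved. The work goes in short steps, Python scripts to look and compute and a shell command to move; the robot and the scene stay as the last step left them, time stands still between calls to the robot, and variables do not carry over. Pictures are saved under pics/ and viewed, at most 10 in all, crops included, and the job is handed in when it is done.

```bash
mkdir -p pics
cat > h.py <<'E'
from bench import *
import numpy as np, cv2, json
def K(f):
    F=f["image"].shape[0]/2/np.tan(np.radians(f["fovy"])/2)
    return np.array([[F,0,f["cx"]],[0,F,f["cy"]],[0,0,1.]]), np.array([f["k1"],0,0,0,0.])
def ray(f,px):
    k,d=K(f); R=cv2.Rodrigues(np.array(f["rvec"],float))[0]; t=np.array(f["tvec"],float)
    u=cv2.undistortPoints(np.array(px,float).reshape(-1,1,2),k,d).reshape(-1,2)
    D=np.c_[u,np.ones(len(u))]@R; return -R.T@t, D
def atz(f,px,z):
    c,D=ray(f,px); z=np.broadcast_to(z,len(D)); return c+D*((z-c[2])/D[:,2])[:,None]
def proj(f,P):
    k,d=K(f); return cv2.projectPoints(np.array(P,float).reshape(-1,1,3),np.array(f["rvec"],float),np.array(f["tvec"],float),k,d)[0].reshape(-1,2)
def snap(n,fn,crop=None,scale=1):
    f=grab_frame(n); im=cv2.cvtColor(f["image"],cv2.COLOR_RGB2BGR)
    np.save("pics/"+fn+".npy",f,allow_pickle=True)
    if crop: im=im[crop[1]:crop[3],crop[0]:crop[2]]
    im=cv2.resize(im,None,fx=scale,fy=scale,interpolation=cv2.INTER_CUBIC)
    cv2.imwrite("pics/"+fn+".png",im); return f
def load(fn): return np.load("pics/"+fn+".npy",allow_pickle=True).item()
E
python3 - <<'E'
from h import *
for n in("top","scene"):
    f=snap(n,n+"0",scale=1.42); print(n,f["fovy"],f["k1"],f["rvec"],f["tvec"])
print(observe())
E
```

```text
top 45.192442657053476 -0.08141159497027531 [ 2.171869   -2.1416681   0.09224617] [0.04276397 0.44128762 1.52055042]
scene 48.906718077344586 0.050093324627833884 [ 2.15892574  0.67054882 -0.321518  ] [-0.37874667 -0.03527291  1.36491121]
{'t': 0.1, 'q': array([-1.17801257,  0.46830917, -0.01157606,  1.60352553,  0.005977  ,
        1.07136249, -0.05629883]), 'qd': array([-8.65064566e-04, -2.32117963e-03,  3.17062663e-04, -3.03199405e-03,
       -1.30347114e-03,  4.95062142e-05, -2.07151938e-04]), 'effort': array([ 6.41813895e-04, -5.33516765e+01,  2.13589508e-02, -2.51965231e+01,
        1.13472764e-02,  4.31151260e-03,  1.12770772e-05]), 'tcp_pos': array([0.27424109, 0.58877712, 0.23042301]), 'orientation': array([-1.17789496e-04,  2.16219722e-01,  9.76344414e-01, -7.76201205e-04]), 'contact_force': array([-0.09950034, -0.74194703, -0.03178542]), 'wrist_torque': array([ 0.00735928, -0.03272494, -0.01029008]), 'finger_force': 0.0, 'finger_gap': 0.08562364378728955}
```

View pics/top0.png

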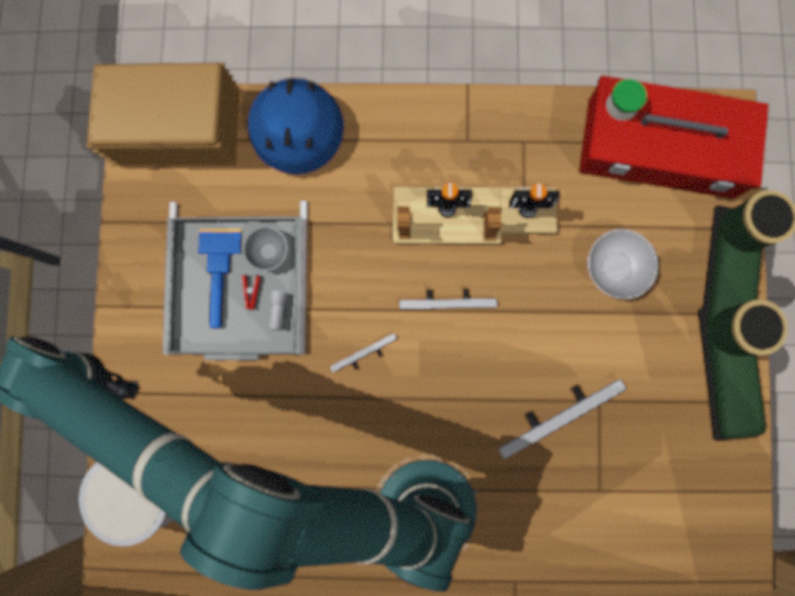

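View pics/scene0.png

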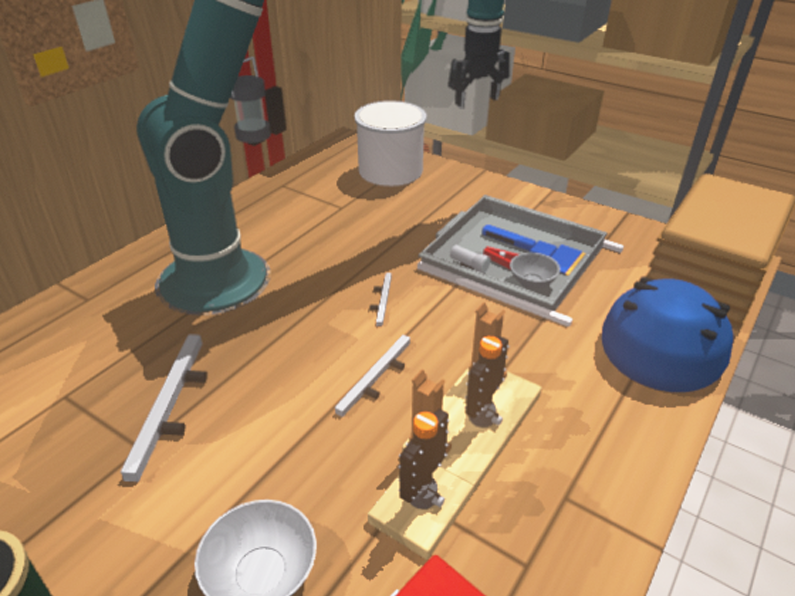

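The top view shows the middle bar from (400,304) to (497,302), with its buffers pointing up towards the stand. The caps are at (450,190) for the pedal to open and (539,190) for its twin, and the posts are at (404,220) and (493,220). The scene view confirms this layout.

Run:
```python
from h import *
f=load("top0"); im=f["image"].astype(int); s=load("scene0")
def cents(f,lo):
    im=f["image"].astype(int); r,g,b=im[...,0],im[...,1],im[...,2]
    m=((r>190)&(g>70)&(g<170)&(b<70)).astype(np.uint8)
    n,l,st,c=cv2.connectedComponentsWithStats(m); return [(c[i],st[i]) for i in range(1,n) if st[i][4]>lo]
C=[];
for n,F in(("top",f),("scene",s)):
    for c,st in cents(F,30): print(n,c,st); print(atz(F,[c],0.178 if n=="scene" else .182))
# bar in top
r,g,b=im[...,0],im[...,1],im[...,2]
m=((abs(r-b)<35)&(r>140)).astype(np.uint8); m[:195]=0;m[225:]=0;m[:,:270]=0;m[:,360:]=0
p=np.argwhere(m)[:,::-1].astype(np.float32); rect=cv2.minAreaRect(p); print(len(p),rect)
bx=cv2.boxPoints(rect); print(bx, atz(f,bx,0.016).round(4)); print(atz(f,[rect[0]],.016))
print("posts",atz(f,np.array([[404,220],[493,220]])/1.42,.16))
print("buffers",atz(f,np.array([[431,293],[466,292]])/1.42,.012))
```

```text
scene [343.17647059 244.32352941] [338 240  15   9  34]
[[ 0.64656408 -0.0410772   0.178     ]]
scene [297.64285714 300.38095238] [291 295  17  10  42]
[[ 0.64919843 -0.21727995  0.178     ]]
452 ((315.00115966796875, 213.5487518310547), (6.656556129455566, 68.10169982910156), 88.60282135009766)
[[280.8793  211.05173]
 [348.96072 209.3912 ]
 [349.12302 216.04578]
 [281.0416  217.7063 ]] [[ 0.4453  0.0636  0.016 ]
 [ 0.4531 -0.1457  0.016 ]
 [ 0.4326 -0.1463  0.016 ]
 [ 0.4247  0.0628  0.016 ]]
[[ 0.43893585 -0.04143443  0.016     ]]
posts [[ 0.58932631  0.05141931  0.16      ]
 [ 0.59140011 -0.12557745  0.16      ]]
buffers [[ 0.46127569 -0.00596929  0.012     ]
 [ 0.46443699 -0.08198228  0.012     ]]
```

```bash
M="python3 -m crank"
$M '[[[-0.111,-0.134,0],0],[[-0.111,-0.134,0],0],[[-0.111,-0.134,0],0],[[-0.111,-0.134,0],0],[[-0.111,-0.134,0],0]]' 
$M '[[[-0.111,-0.134,0],0],[[-0.111,-0.134,0],0],[[-0.111,-0.134,0],0],[[-0.111,-0.134,0],0],[[-0.111,-0.134,0],0]]' 
$M '[[[-0.111,-0.134,0],0],[[-0.111,-0.134,0],0],[[-0.111,-0.134,0],0],[[-0.111,-0.134,0],0],[[-0.111,-0.134,0],0]]' 
$M '[[[0,0,0],0.0438],[[0,0,0],0.0438],[[0,0,0],0.0438],[[0,0,0],0.0438],[[0,0,0],0.0438]]' 
$M '[[[0,0,0],0.0438],[[0,0,0],0.0438],[[0,0,0],0.0438],[[0,0,0],0],[[0,0,0],0]]'
python3 - <<'E'
from h import *
print(observe()["q"]); f=snap("wrist","w1",scale=1.4); print(f["rvec"],f["tvec"])
E
```

```text
t: 0.6
tcp_pos: [0.3295, 0.3769, 0.231]
orientation: [-0.0, 0.216, 0.976, -0.0]
contact_force: [0.8, 0.1, -0.0]
finger_gap: 0.0854
finger_force: 0.0
t: 1.1
tcp_pos: [0.3845, 0.1665, 0.2312]
orientation: [-0.0, 0.216, 0.976, 0.0]
contact_force: [2.4, -0.8, -0.6]
finger_gap: 0.0856
finger_force: 0.0
t: 1.6
tcp_pos: [0.4396, -0.0437, 0.2313]
orientation: [0.0, 0.216, 0.976, 0.0]
contact_force: [1.3, 0.1, 0.3]
finger_gap: 0.0853
finger_force: 0.0
t: 2.1
tcp_pos: [0.4393, -0.0421, 0.2311]
orientation: [-0.0, 0.535, 0.845, -0.0]
contact_force: [0.8, 0.1, -0.0]
finger_gap: 0.0851
finger_force: 0.0
t: 2.6
tcp_pos: [0.4394, -0.0419, 0.2312]
orientation: [-0.0, 0.694, 0.72, -0.0]
contact_force: [0.0, 0.5, -1.5]
finger_gap: 0.0854
finger_force: 0.0
[-0.4568887   0.10273061  0.51416789  2.11582275 -0.06258258  0.93746785
  0.12960998]
[-2.82689547 -0.05398697 -0.00788591] [-0.43691394 -0.09589213  0.36217568]
```

View pics/w1.png

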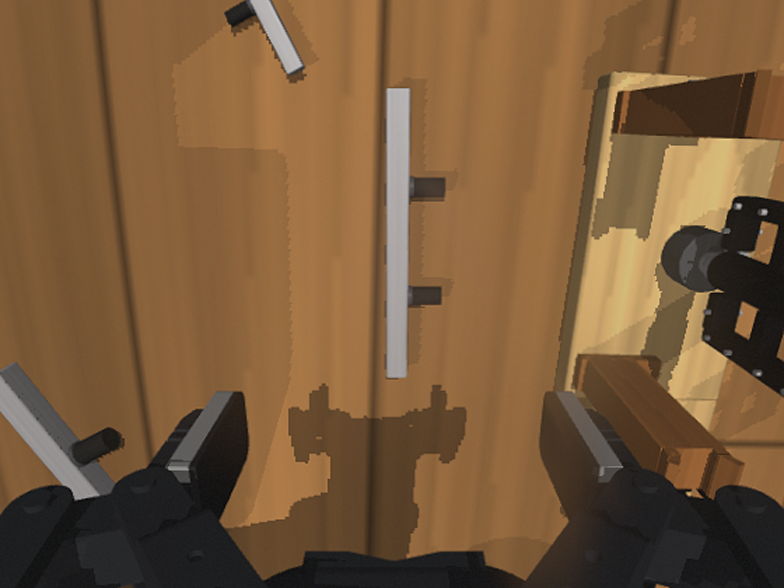

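The wrist view shows the bar's top face from (387,88)-(409,88) down to (387,378)-(406,378), with its buffers on the right at rows 187 and 295.

```bash
cat > bar.py <<'E'
from h import *
import sys
def barpose(fn,zb,lo,hi):
    f=load(fn); im=f["image"].astype(int); r,g,b=im[...,0],im[...,1],im[...,2]
    m=((abs(r-b)<25)&(r>135)).astype(np.uint8); mm=np.zeros_like(m); mm[lo[1]:hi[1],lo[0]:hi[0]]=1; m*=mm
    n,l,st,c=cv2.connectedComponentsWithStats(m); i=1+np.argmax(st[1:,4]); p=np.argwhere(l==i)[:,::-1].astype(np.float32)
    P=atz(f,p,zb)[:,:2].astype(np.float32); R=cv2.minAreaRect(P); print(R); bx=cv2.boxPoints(R)
    e=max((bx[1]-bx[0],bx[2]-bx[1]),key=np.linalg.norm); e=e*np.sign(e[1]); print("centre",R[0],"yaw deg",np.degrees(np.arctan2(-e[0],e[1])))
if __name__=="__main__":
    barpose("w1",.016,(265,50),(300,290))
    print(observe()["tcp_pos"])
E
python3 bar.py
```

```text
((0.441334992647171, -0.04026117920875549), (0.015266260132193565, 0.20847250521183014), 1.9471864700317383)
centre (0.441334992647171, -0.04026117920875549) yaw deg 1.9471864
[ 0.43946974 -0.04197399  0.23118917]
```

```bash
M="python3 -m crank"
$M '[[[0.0068,0.0074,0.1],0],[[0,0,0.15],0],[[0,0,0.15],0],[[0,0,0.15],0],[[0,0,0.15],0]]' -0.3
$M '[[[0,0,0.1],0],[[0,0,0.06],0],[[0,0,0.03],0],[[0,0,0.012],0],[[0,0,0],0]]' 
$M '[[[0,0,0],0],[[0,0,0],0],[[0,0,0],0],[[0,0,0],0],[[0,0,0],0]]' 1 60
$M '[[[0,0,0],0],[[0,0,0],0],[[0,0,0],0],[[0,0,0],0],[[0,0,0],0]]'
```

```text
t: 3.15
tcp_pos: [0.4415, -0.0402, 0.0549]
orientation: [0.0, 0.694, 0.72, 0.0]
contact_force: [1.9, -0.4, 0.3]
finger_gap: 0.0553
finger_force: 0.0
t: 3.65
tcp_pos: [0.4417, -0.0403, 0.006]
orientation: [0.0, 0.695, 0.719, 0.0]
contact_force: [0.4, 0.8, -0.1]
finger_gap: 0.0557
finger_force: 0.0
t: 4.15
tcp_pos: [0.4418, -0.0401, 0.0067]
orientation: [0.0, 0.695, 0.719, 0.001]
contact_force: [-1.7, -0.6, 7.2]
finger_gap: 0.0139
finger_force: 59.0
t: 4.65
tcp_pos: [0.4418, -0.0401, 0.0067]
orientation: [0.0, 0.695, 0.719, 0.001]
contact_force: [-2.1, -0.2, 7.6]
finger_gap: 0.0138
finger_force: 59.0
```

```bash
M="python3 -m crank"
$M '[[[0,0,-0.02],0],[[0,0,-0.1],0],[[0,0,-0.15],0],[[0,0,-0.15],0],[[0,0,-0.15],0]]'
$M '[[[0,0,-0.15],0],[[0,0,-0.1],0],[[0,0,-0.06],0],[[0,0,-0.02],0],[[0,0,0],0]]'
python3 - <<'E'
from h import *
snap("wrist","w2",scale=1.4);snap("top","t2",(240,90,440,240),3.9)
E
```

```text
t: 5.15
tcp_pos: [0.4405, -0.0403, 0.1496]
orientation: [-0.0, 0.695, 0.719, -0.001]
contact_force: [1.0, 1.2, -2.4]
finger_gap: 0.0141
finger_force: 59.2
t: 5.65
tcp_pos: [0.4412, -0.0401, 0.231]
orientation: [-0.0, 0.695, 0.719, 0.0]
contact_force: [-0.5, 0.2, -3.7]
finger_gap: 0.0139
finger_force: 59.3
```

View pics/w2.png

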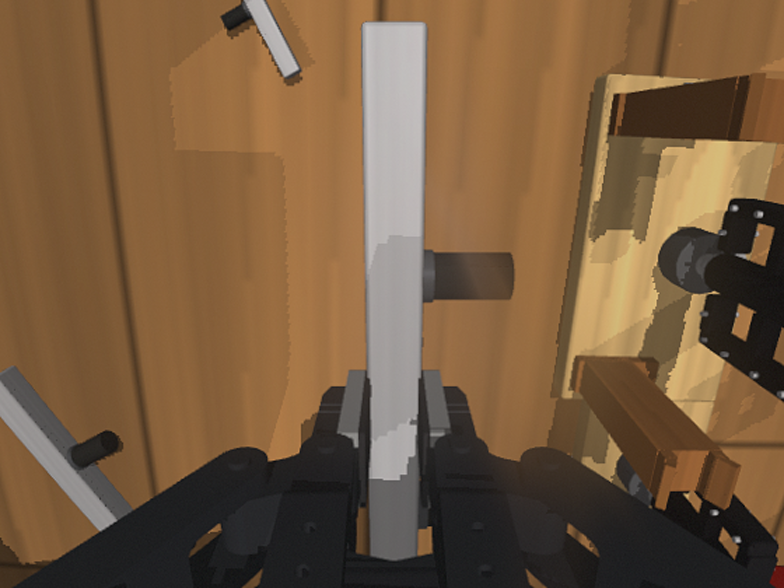

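View pics/t2.png

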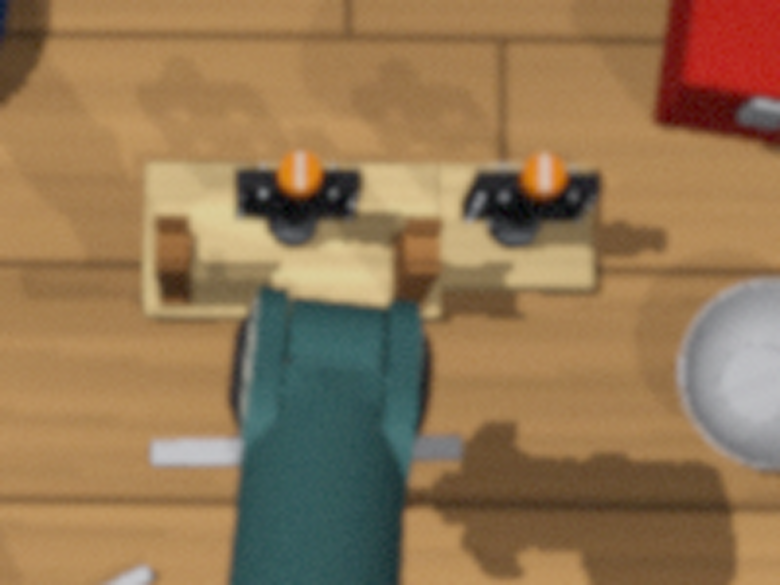

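The wrist view shows the bar held square, with its buffers towards the stand and the right post's notched top near (700,475). The top crop shows the caps at (300,173) and (544,174) and the post tops near (173,258) and (418,258).

```bash
cat > fit.py <<'E'
from h import *
from scipy.optimize import least_squares
def caps(F,pts,win=10):
    hsv=cv2.cvtColor(F["image"],cv2.COLOR_RGB2HSV); out=[]
    m=((hsv[...,0]<17)&(hsv[...,0]>4)&(hsv[...,1]>185)&(hsv[...,2]>150)).astype(np.uint8)
    for x,y in pts:
        q=np.zeros_like(m); q[y-win:y+win,x-win:x+win]=1; q*=m
        h=cv2.convexHull(np.argwhere(q)[:,::-1].astype(np.int32)); M=cv2.moments(h); out.append((M["m10"]/M["m00"],M["m01"]/M["m00"]))
    return np.array(out)
t=load("t2"); s=load("scene0")
ct=caps(t,[(317,134),(379,134)]); cs=caps(s,[(345,244),(300,300)],13); print(ct.round(1),cs.round(1))
def W(p,P):
    c,s_=np.cos(p[2]),np.sin(p[2]); P=np.atleast_2d(P); return np.c_[p[0]+c*P[:,0]-s_*P[:,1],p[1]+s_*P[:,0]+c*P[:,1],P[:,2]]
cc=[[0,0,.175],[0,-.175,.175]]
r=least_squares(lambda p:np.r_[(proj(t,W(p,cc))-ct).ravel(),(proj(s,W(p,cc))-cs).ravel()],[.64,-.04,0])
p=r.x; print("stand",p,"res",r.fun.round(2))
# overlay in wrist and top
w=load("w2")
for F,n,sc,crop in((w,"ov_w",1.4,None),(t,"ov_t",3.9,(240,90,440,240))):
    im=cv2.cvtColor(F["image"],cv2.COLOR_RGB2BGR)
    o=np.zeros(2)
    if crop: im=im[crop[1]:crop[3],crop[0]:crop[2]]; o=np.array(crop[:2])
    im=cv2.resize(im,None,fx=sc,fy=sc)
    for y0 in(.092,-.092):
        for z,xs,col in((.161,.021,(0,255,0)),(.145,.0105,(255,0,255))):
            q=[[-.047-xs,y0-.013,z],[-.047+xs,y0-.013,z],[-.047+xs,y0+.013,z],[-.047-xs,y0+.013,z]]
            cv2.polylines(im,[((proj(F,W(p,q))-o+.5)*sc).astype(int)],True,col,1)
    cv2.imwrite("pics/"+n+".png",im); 
a=cv2.imread("pics/ov_w.png"); b=cv2.imread("pics/ov_t.png")
A=cv2.resize(a[50:550,534:784],None,fx=1.2,fy=1.2); B=b[100:400,100:500]
c=np.zeros((600,700,3),np.uint8); c[:600,:300]=A[:600,:300]; c[:300,300:700]=B; cv2.imwrite("pics/ov.png",c)
R=np.array(observe()["tcp_pos"]); print(R, "target bar centre", W(p,[-.047,0,.145]))
E
python3 fit.py
```

```text
[[316.4 134. ]
 [379.1 134.7]] [[345.1 242.3]
 [299.1 298.3]]
stand [ 0.64683817 -0.03529066  0.00385273] res [-0.8   0.05 -1.26 -0.14 -0.63  1.54 -0.25  0.25]
[ 0.44049863 -0.04019827  0.22981261] target bar centre [[ 0.59983852 -0.03547174  0.145     ]]
```

View pics/ov.png

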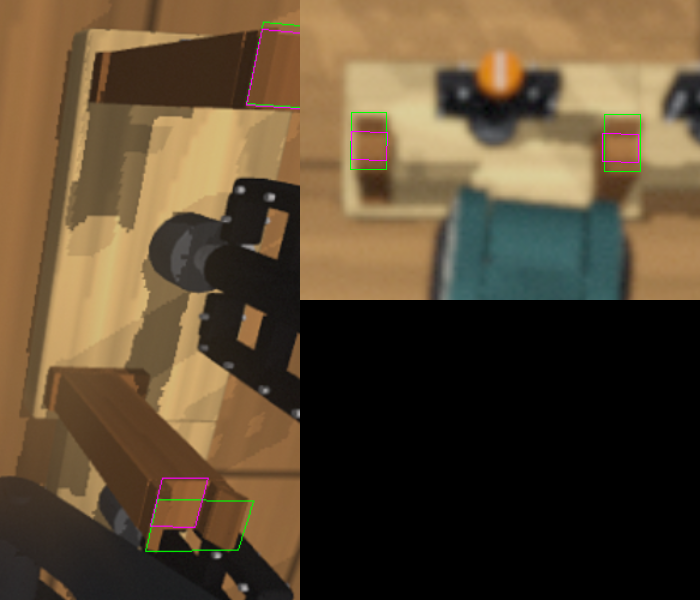

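The fit projects within about 3 mm of the real posts. I'll move closer and take a wrist view to refine it.

```bash
M="python3 -m crank"
$M '[[[0.005,0.06,-0.04],0.0083],[[0.005,0.1,0],0],[[0.005,0.1,0],0],[[0.005,0.1,0],0],[[0,0.06,0],0]]'
$M '[[[0,0.06,0],0],[[0,0,0],0],[[0,0,0],0],[[0,0,0],0],[[0,0,0],0]]'
python3 - <<'E'
from h import *
f=snap("wrist","w3",scale=1.4)
E
```

```text
t: 6.25
tcp_pos: [0.5472, -0.0337, 0.239]
orientation: [-0.0, 0.704, 0.71, -0.001]
contact_force: [-0.2, 0.2, -3.5]
finger_gap: 0.0137
finger_force: 59.3
t: 6.75
tcp_pos: [0.5606, -0.034, 0.2406]
orientation: [-0.0, 0.704, 0.71, -0.0]
contact_force: [0.0, 0.2, -3.0]
finger_gap: 0.014
finger_force: 59.4
```

View pics/w3.png

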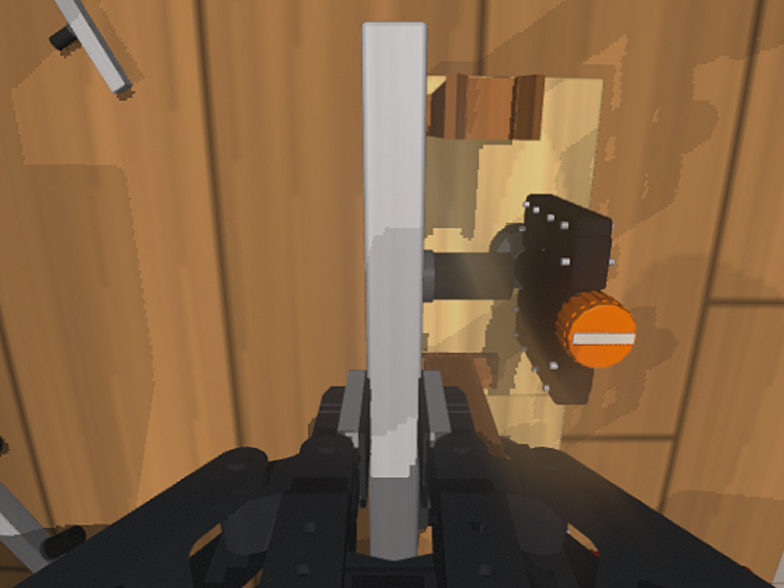

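The close view shows the left post's notch floor spanning about (464..511, 78..140), its outer top edge at x=543, and the cap top centred near (602,336).

Run:
```python
from h import *
f=load("w3"); s=1/1.4
a=lambda p,z: atz(f,np.array(p)*s-.2,z).round(4)
print("cap",a([[602,336],[573,341],[635,339]],.184))
print("floor L",a([[464,78],[511,78],[463,140],[511,142]],.145))
print("top R edge",a([[544,75],[541,139]],.161))
print("bar end mid",a([[363,23],[426,23],[367,370],[423,370]],.2406-.0067+.016))
print("buffer tip",a([[513,275]],.2406-.0067+.008))
print("board edge right (z .024)",a([[602,80],[594,200]],.024),observe()["tcp_pos"])
```

```text
cap [[ 0.6481 -0.0362  0.184 ]
 [ 0.6359 -0.0386  0.184 ]
 [ 0.6625 -0.0375  0.184 ]]
floor L [[0.5895 0.0677 0.145 ]
 [0.6099 0.068  0.145 ]
 [0.5903 0.0417 0.145 ]
 [0.6118 0.0411 0.145 ]]
top R edge [[0.6199 0.0679 0.161 ]
 [0.6208 0.0428 0.161 ]]
bar end mid [[ 0.5519  0.0698  0.2499]
 [ 0.5668  0.07    0.2499]
 [ 0.5522 -0.0203  0.2499]
 [ 0.5683 -0.0201  0.2499]]
buffer tip [[0.5939 0.0062 0.2419]]
board edge right (z .024) [[0.6959 0.0795 0.024 ]
 [0.6998 0.0008 0.024 ]] [ 0.56075837 -0.03391987  0.24076738]
```

```bash
M="python3 -m crank"
$M '[[[-0.008,0.082,0],0],[[0,0.082,0],0],[[0,0,0],0],[[0,0,0.1],0],[[0,0,0.1],0]]'
$M '[[[0,0,0.04],0],[[0,0,0.03],0],[[0,0,0.03],0],[[0,0,0.02],0],[[0,0,0],0]]'
$M '[[[0,0,0.012],0],[[0,0,0.012],0],[[0,0,0.008],0],[[0,0,0],0],[[0,0,0],0]]'
```

```text
t: 7.3
tcp_pos: [0.6023, -0.0355, 0.1909]
orientation: [0.0, 0.704, 0.71, 0.001]
contact_force: [0.3, 0.6, -3.5]
finger_gap: 0.0138
finger_force: 59.6
t: 7.8
tcp_pos: [0.6022, -0.0355, 0.1606]
orientation: [-0.0, 0.704, 0.71, -0.0]
contact_force: [-0.6, 0.8, -2.4]
finger_gap: 0.0139
finger_force: 59.5
t: 8.3
tcp_pos: [0.6024, -0.0356, 0.1528]
orientation: [0.0, 0.704, 0.71, 0.0]
contact_force: [-0.7, -0.0, -3.4]
finger_gap: 0.0142
finger_force: 59.6
```

```bash
M="python3 -m crank"
$M '[[[0,-0.002,0.004],0],[[0,0,0.003],0],[[0,0,0],0],[[0,0,0],0],[[0,0,0],0]]'
$M '[[[0,0,0],0],[[0,0,0],0],[[0,0,0],0],[[0,0,0],0],[[0,0,0],0]]' 0.3
$M '[[[0,0,-0.04],0],[[0,0,-0.06],0],[[0,0,-0.1],0],[[0,0,-0.1],0],[[0,0,-0.1],0]]'
python3 - <<'E'
from h import *
f=snap("wrist","w4",scale=1.4)
E
```

```text
t: 8.8
tcp_pos: [0.602, -0.0356, 0.1518]
orientation: [0.0, 0.704, 0.71, 0.0]
contact_force: [-3.3, 0.1, 5.6]
finger_gap: 0.0143
finger_force: 60.6
t: 9.3
tcp_pos: [0.6019, -0.0356, 0.151]
orientation: [0.0, 0.704, 0.71, -0.0]
contact_force: [0.1, 0.5, 0.1]
finger_gap: 0.0298
finger_force: 0.0
t: 9.8
tcp_pos: [0.6021, -0.0358, 0.2536]
orientation: [0.001, 0.704, 0.71, 0.001]
contact_force: [0.6, -0.1, -0.0]
finger_gap: 0.0301
finger_force: 0.0
```

View pics/w4.png

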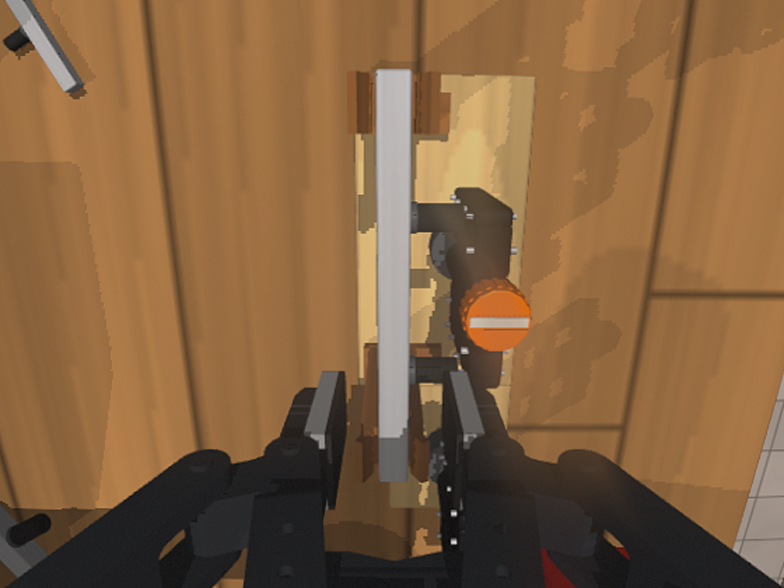

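The bar lies in both notches with its buffers towards the pedal, and the cap top is near (498,320).

Run:
```python
from h import *
from bar import barpose
f=load("w4"); a=lambda p,z: atz(f,np.array(p)/1.4-.2,z).round(4)
print("cap",a([[498,320],[470,324],[529,323]],.184)); barpose("w4",.161,(265,45),(300,310))
print("post L outer",a([[349,72],[450,95],[447,134]],.161))
o=observe(); print(o["tcp_pos"],o["q"])
hsv=cv2.cvtColor(f["image"],cv2.COLOR_RGB2HSV);m=((hsv[...,0]<17)&(hsv[...,1]>230)&(hsv[...,2]>225)).astype(np.uint8)
m[:205]=0;m[255:]=0;m[:,330:]=m[:,330:];m[:,:325]=0;m[:,385:]=0
p=np.argwhere(m)[:,::-1];print(len(p),p.min(0),p.max(0),cv2.minEnclosingCircle(cv2.convexHull(p.astype(np.int32))))
```

```text
cap [[ 0.6479 -0.0361  0.184 ]
 [ 0.6356 -0.0381  0.184 ]
 [ 0.6619 -0.0375  0.184 ]]
((0.6014785170555115, -0.020145706832408905), (0.015503086149692535, 0.17797766625881195), 0.6568220257759094)
centre (0.6014785170555115, -0.020145706832408905) yaw deg 0.65683097
post L outer [[0.5818 0.0674 0.161 ]
 [0.6252 0.0585 0.161 ]
 [0.6245 0.0423 0.161 ]]
[ 0.60444859 -0.03619693  0.25808808] [-0.42047759  0.38809259  0.55525957  1.72541847 -0.22945063  1.08397985
  0.21539729]Traceback (most recent call last):
  File "<stdin>", line 9, in <module>
    return umr_minimum(a, axis, None, out, keepdims, initial, where)
ValueError: zero-size array to reduction operation minimum which has no identity
```

```bash
M="python3 -m crank"
$M '[[[-0.004,0.09,0],0],[[0,0.09,0],0],[[0,0,0],0],[[0,0,0],0],[[0,0,0],0]]' -0.3
python3 -c "
from bench import *;o=observe();print(o['tcp_pos'],o['orientation'],o['wrist_torque'])"
```

```text
t: 10.35
tcp_pos: [0.6462, -0.0365, 0.2515]
orientation: [-0.0, 0.704, 0.71, -0.0]
contact_force: [0.2, -0.0, -0.6]
finger_gap: 0.0555
finger_force: 0.0
[ 0.64617709 -0.03650011  0.25146114] [-9.14785474e-05  7.04433435e-01  7.09770052e-01 -1.92732031e-05] [-0.0445978  -0.0179416  -0.00019328]
```

```bash
M="python3 -m crank"
$M '[[[-0.002,0.009,0.08],0],[[0,0,0.1],0],[[0,0,0.08],0],[[0,0,0.04],0],[[0,0,0.024],0]]'
$M '[[[0,0,0],0],[[0,0,0],0],[[0,0,0],0],[[0,0,0],0],[[0,0,0],0]]' 1 40
python3 -c "
from bench import *;o=observe();print(o['tcp_pos'],o['wrist_torque'])"
```

```text
t: 10.85
tcp_pos: [0.6485, -0.0367, 0.1696]
orientation: [-0.0, 0.704, 0.71, -0.0]
contact_force: [0.4, 0.5, 0.3]
finger_gap: 0.0553
finger_force: 0.0
t: 11.35
tcp_pos: [0.6497, -0.0368, 0.171]
orientation: [0.001, 0.704, 0.71, 0.001]
contact_force: [0.2, -0.5, 3.5]
finger_gap: 0.0281
finger_force: 39.6
[ 0.64968346 -0.03679861  0.17102832] [ 0.02713981  0.05255957 -0.00601947]
```

```bash
M="python3 -m crank"
$M '[[[0,0,0],-0.025],[[0,0,0],-0.025],[[0,0,0],-0.025],[[0,0,0],-0.025],[[0,0,0],0]]'
python3 -c "
from bench import *;o=observe();print(o['tcp_pos'],o['wrist_torque'])"
$M '[[[0,0,-0.001],-0.025],[[0,0,-0.001],-0.025],[[0,0,0],0],[[0,0,0],0],[[0,0,0],0]]'
python3 -c "
from bench import *;o=observe();print(o['tcp_pos'],o['wrist_torque'])"
```

```text
t: 11.85
tcp_pos: [0.6497, -0.0367, 0.1711]
orientation: [0.001, 0.585, 0.811, 0.001]
contact_force: [-1.3, 0.9, 6.6]
finger_gap: 0.0283
finger_force: 39.9
[ 0.64971595 -0.03673815  0.17113194] [ 0.0623277   0.08850974 -0.08951045]
t: 12.35
tcp_pos: [0.6497, -0.0366, 0.1716]
orientation: [0.001, 0.52, 0.854, 0.001]
contact_force: [-0.3, 0.8, 5.3]
finger_gap: 0.0285
finger_force: 39.9
[ 0.64973527 -0.03658068  0.17159503] [ 0.09964965  0.19040223 -0.11672113]
```

```bash
M="python3 -m crank"
$M '[[[0,0,-0.001],-0.025],[[0,0,-0.001],-0.025],[[0,0,-0.001],-0.025],[[0,0,0],0],[[0,0,0],0]]'
python3 -c "
from h import *;o=observe();print(o['tcp_pos'],o['wrist_torque']);snap('scene','s5',(290,190,410,330),4)"
```

```text
t: 12.85
tcp_pos: [0.6497, -0.0364, 0.1723]
orientation: [0.001, 0.416, 0.909, 0.001]
contact_force: [-0.6, 0.9, 6.1]
finger_gap: 0.0282
finger_force: 39.9
[ 0.6496648  -0.03644922  0.17230066] [ 0.19137543  0.19617542 -0.11206177]
```

View pics/s5.png

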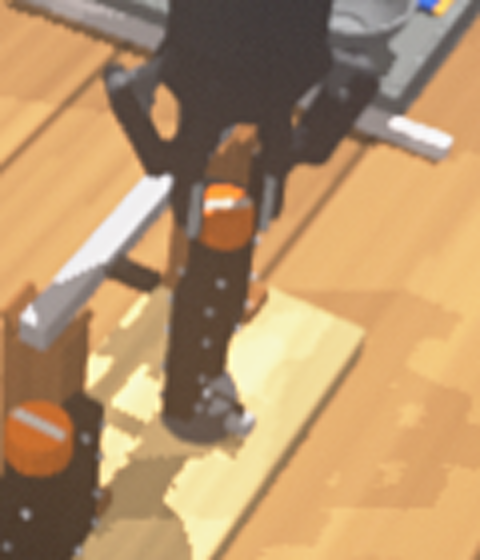

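The scene view shows the cap's rib turned along with the fingers, at about (225,205), and the bar still in place. The torque is steady at about 0.11 N m, so this is the loosening direction and I'll keep turning this way.

```bash
M="python3 -m crank"
$M '[[[0,0,-0.001],-0.025],[[0,0,-0.001],-0.025],[[0,0,-0.001],-0.025],[[0,0,-0.001],-0.025],[[0,0,-0.001],-0.025]]'
python3 -c "
from h import *;o=observe();print(o['tcp_pos'],o['wrist_torque'])"
$M '[[[0,0,-0.001],-0.025],[[0,0,-0.001],-0.025],[[0,0,-0.001],-0.025],[[0,0,-0.001],-0.025],[[0,0,-0.001],-0.025]]'
python3 -c "
from h import *;o=observe();print(o['tcp_pos'],o['wrist_torque'],o['q'])"
```

```text
t: 13.4
tcp_pos: [0.6496, -0.0362, 0.1735]
orientation: [0.001, 0.229, 0.973, 0.001]
contact_force: [-1.0, 1.4, 5.3]
finger_gap: 0.0281
finger_force: 39.9
[ 0.64957564 -0.03615762  0.17346648] [ 0.26021809  0.22089178 -0.20253418]
t: 13.9
tcp_pos: [0.6493, -0.0359, 0.1747]
orientation: [0.0, 0.035, 0.999, 0.001]
contact_force: [-1.3, 1.5, 5.8]
finger_gap: 0.0281
finger_force: 39.9
[ 0.64933625 -0.03594824  0.17467538] [ 0.39575137  0.33339552 -0.16818549] [-0.10904362  0.52427706  0.15647359  1.66006281 -0.09650301  0.96401665
  1.58306965]
```

```bash
M="python3 -m crank"
$M '[[[0,0,-0.008],0],[[0,0,-0.008],0],[[0,0,-0.008],0],[[0,0,0],0],[[0,0,0],0]]'
```

```text
t: 14.4
tcp_pos: [0.6488, -0.0369, 0.1797]
orientation: [-0.0, 0.036, 0.999, -0.0]
contact_force: [-0.8, 0.0, -2.6]
finger_gap: 0.0278
finger_force: 40.1
```

Force is low, so the cap is free to lift.

```bash
M="python3 -m crank"
$M '[[[0,0,-0.02],0],[[0,0,-0.03],0],[[0,0,-0.05],0],[[0,0,-0.06],0],[[0,0,-0.06],0]]'
$M '[[[0,0,-0.06],0],[[0,0,-0.04],0],[[0,0,0],0],[[0,0,0],0],[[0,0,0],0]]'
python3 -c "
from h import *;snap('scene','s6',(230,130,430,330),3)"
```

```text
t: 14.9
tcp_pos: [0.6495, -0.0368, 0.237]
orientation: [0.001, 0.035, 0.999, 0.0]
contact_force: [-0.2, -0.4, 0.2]
finger_gap: 0.0281
finger_force: 40.3
t: 15.4
tcp_pos: [0.6486, -0.0366, 0.2589]
orientation: [-0.001, 0.035, 0.999, -0.0]
contact_force: [0.1, -0.6, -0.1]
finger_gap: 0.0282
finger_force: 40.3
```

View pics/s6.png

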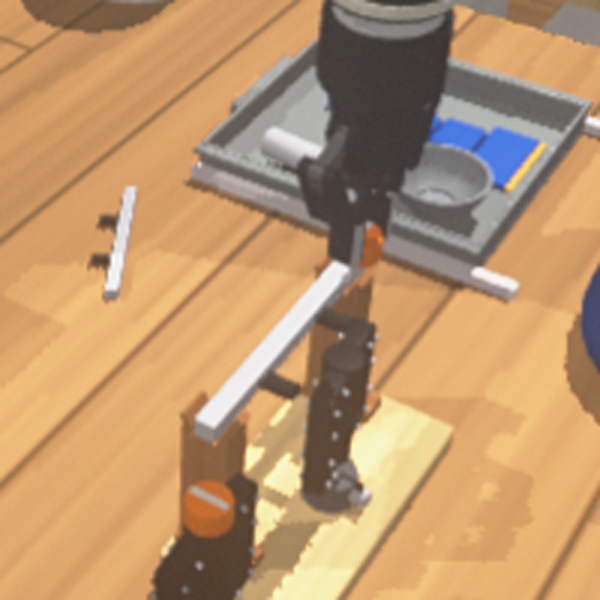

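The cap is in the gripper at (370,245), well clear of the pedal, which now shows a bare boss at (345,350). The bar still lies in both notches.

```bash
python3 -c "
from bench import *
print(sign_off())"
```

```text
the job is handed in; nothing more can be done
None
```

I laid the bar in both notches with its buffers towards the pedal, unscrewed the cap anticlockwise, and handed the job in with the cap held about 90 mm above its seat; sign-off returned no verdict.

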